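# Put the mixed-up burner caps back on the right burners

### The arm

A 6-joint arm with a two-finger parallel gripper is mounted at the origin on a cart in front of the work surface, level with it; the furniture and walls round the work are solid. World frame = base frame: x ahead of the robot, y to its left, z up, the work surface at z = 0. Lengths are in m, angles in rad, forces in N, time in s.
With the tool pointing down it reaches from about 0.225 to 0.875 m from the base axis. Payload 3.4 kg.
Tool frame: the origin (TCP) lies between the finger pads; the fingertips stand 17 mm ahead of it and the grasp point (between the pads) lies 2 mm behind it; z points along the fingers, y is the line along which they close (so a half turn about z gives the same grasp; the last joint's range is limited). The gripper opens to 85 mm and grips with 20 to 120 N. Pads are 22 mm wide; open, the fingers measure 114 mm over their backs; the gripper's body (76 mm by 85 mm) begins 54 mm behind the grasp point. The pads swing forward as they close: fully open they stand 13 mm farther back than shut.
Start: joints at [0.995, 0.276, 1.505, -0, 1.361, -0.121], TCP at [0.253, 0.517, 0.248] pointing down, gripper open.
Joint ranges: [-2.89, 2.89], [-0.75, 2.08], [0.22, 2.7], [-1.18, 4.32], [0.11, 2.71], [-2.7, 2.7]. Speed limits (rad/s): [2.57, 2.57, 3.14, 3.14, 3.14, 3.14].

### API

Orientations are given as a unit quaternion [w, x, y, z].
In Python, from workcell import env, claw, optics, order gives the robot as it stands. Calls block until the motion is done:
- env.move_to(position, orientation): joint-space move of the TCP to a pose.
- env.movel(position, vel=0.15, attitude=None, contact_N=None): straight line of the TCP; attitude=None keeps the orientation; vel is the mean speed in m/s. With contact_N (N) it stops when the force on the tool has changed by that much, and returns True; else False.
- env.set_joints(angles): joint-space move.
- claw.set_gripper(opening): finger opening in m; the grip force is fixed at half the most; returns when the fingers have stopped.
- env.hold(seconds).
- env.solve_ik(position, orientation): joint angles nearest the present ones, or None.
- optics.read_camera(name): name is "scene" or "top" or "wrist"; returns a dict with "frame" (420x560x3 uint8, red, green, blue), "fx", "fy", "cx", "cy" (pixels), "camera_from_world" (4x4, takes a point from world to camera coordinates); the wrist camera has in their place "hand_eye" (4x4, takes a point from camera to tool coordinates, whose origin is the TCP and whose axes are the flange's). Camera axes: x right, y down, z forward; pixel columns grow to the right and rows downward; lengths in m; the calibration is good to about 2 mm. A picture is of the moment at which its call begins: read the wrist's pose just before it. There is no depth.
A pose or a line that the arm cannot do raises env.Unreachable and nothing moves.
- order.hand_in(): hands the job in, once; it reports no verdict.
Readings, each from a call of its own:
- env.get_time_s(): time.
- env.get_joint_pos(): joint angles.
- env.get_qd(): joint speeds.
- env.get_effort(): joint torques, N m.
- env.get_tcp_pos(): TCP position.
- env.get_tool_rot(): TCP orientation.
- env.get_ft_force(): force on the tool from outside, world axes, zero at the start.
- env.get_torque(): the same for the moment, N m.
- env.get_grip_width(): finger opening in m.
Only numpy, scipy, OpenCV 4.12 (cv2) and the standard library are available. Lean on these libraries where they do the work, as an engineer would, in place of code of your own. Each camera call takes 0.05 s, during which the arm holds its last target. There are 200 camera calls.

### The job

After cleaning, the three black caps of the gas hob were all put back on the wrong burners. Put every cap on the burner of its own size, so that its lip drops over the burner head and it lies level and fully seated; you will have to lay a cap aside on a free spot on the way. Leave the spice jar and the mug standing where they are.

Things in the scene. Friction and masses are not known exactly. Their poses are not given: they have to be found in the camera images.
- hob: Fixed table-top gas hob: bare steel plate 300 (x) x 360 mm (y), its top 50 mm above the origin, which is on the worktop under the centre; x back, y left. Black knobs, 25 mm high, at x -122, y -100/0/100. Burners in any order at (75, 100), (75, -100), (-30, 0) mm. Plate is free at front left and right (-45, +-125), as is the worktop round it.
- burner_small: Small burner, fixed on the plate: brass head 26 mm across, its flat top (edge bevelled 2.5 mm) 32 mm above the plate, in a round grey cup 64 mm across and 4 mm high that shows round any cap on it. A spark pin 12 mm high stands close to the head, within the edge of the burner's own cap. Origin: centre of its underside on the plate, z up.
- burner_medium: Medium burner, as the small one but head 39 mm and cup 80 mm across; head top also 32 mm above the plate. Origin: centre of its underside on the plate, z up.
- burner_large: Large burner, as the small one but head 52 mm and cup 96 mm across; head top also 32 mm above the plate. Origin: centre of its underside on the plate, z up.
- cap_small: Loose black disc 40 mm across, 14 mm high: solid top 7 mm thick over a lip 7 mm deep and 3 mm thick, open below; 80 g. Origin: centre of its underside (lip's edge), z up. The lip has 4 mm play round its own burner's head; seated, the underside is 25 mm above the burner's origin. Starts perched on top of the large burner's head, underside 32 mm above that burner's origin.
- cap_medium: Medium cap, as the small one (14 mm high, 7 mm lip, 4 mm play on its own burner) but 53 mm across, 130 g. Origin: centre of its underside. Starts loosely over the head of the small burner, underside 25 mm above that burner's origin, up to 5 mm off centre.
- cap_large: Large cap, as the small one (14 mm high, 7 mm lip, 4 mm play on its own burner) but 66 mm across, 200 g. Origin: centre of its underside. Starts loosely over the head of the medium burner, underside 25 mm above that burner's origin, up to 6 mm off centre.
- spice_jar_1: Bystander: spice jar with a golden cap, 45 mm across, 100 mm high, on the worktop to the right of the hob. Origin: centre of its underside. Not to be moved. (Behind jar and mug, to the right of the hob, stands a fixed pressure cooker, 320 mm high and 380 mm wide over its handles: swing the arm round in front of it.)
- mug_1: Bystander: white mug with a red inside, 90 mm across, 120 mm over its handle, 98 mm high, on the worktop to the right of the jar. Origin: centre of its underside. Not to be moved.
Mind the look-alikes: they are no part of the job. Leave any purple look-alike of the cap_medium alone.

How it is judged:
At the end, for the whole second after the job is handed in: Each cap is on the burner of its own size: centred within 8 mm, its underside 25 mm (within 2.5 mm) above the burner's origin, so that the lip is down over the head, level within 0.06 rad, and at rest (horizontal distance between cap_small and burner_small below 0.008 m and z of cap_small in the frame of burner_small between 0.0225 and 0.0275 m and angle between each of cap_small, cap_medium, cap_large's own z axis and vertical below 0.06 rad and linear speed of each of cap_small, cap_medium, cap_large below 0.01 m/s and horizontal distance between cap_medium and burner_medium below 0.008 m and z of cap_medium in the frame of burner_medium between 0.0225 and 0.0275 m and horizontal distance between cap_large and burner_large below 0.008 m and z of cap_large in the frame of burner_large between 0.0225 and 0.0275 m); the robot touches nothing.
It fails at once if the spice jar is pushed more than 20 mm or tipped (distance of spice_jar_1 from where it was at the start of the episode above 0.02 m or angle between spice_jar_1's own z axis and vertical above 0.3 rad).
It fails at once if the mug is pushed more than 20 mm or tipped (distance of mug_1 from where it was at the start of the episode above 0.02 m or angle between mug_1's own z axis and vertical above 0.3 rad).
It also fails if it takes over 90 s, if anything falls off the work surface, if the arm or the gripper's body presses on something with over 40 N, if the wrist force passes 120 N, or if a joint passes its speed limit or range.

## Working session

There is one attempt and no reset: what is moved stays moved. The work goes in short steps, each a Python script; the robot and the scene stay as the last script left them, time stands still between calls to the robot, and variables do not carry over. Pictures are saved under pics/ and viewed, on a budget of 14 in all, crops included, one or two more only if the job needs it, and the job is handed in when it is done.

```bash
mkdir -p pics; ls; python3 - <<'E'
from workcell import env,claw,optics,order
import cv2,numpy as np
for n in ["scene","top"]:
    r=optics.read_camera(n); cv2.imwrite(f"pics/{n}0.png",cv2.cvtColor(r["frame"],cv2.COLOR_RGB2BGR))
    print(n,r["fx"],r["cx"],r["cy"]);print(np.round(r["camera_from_world"],3).tolist())
r=optics.read_camera("wrist");print(r["fx"],np.round(r["hand_eye"],3).tolist())
print(env.get_tool_rot(),env.get_time_s(),env.get_grip_width())
E
```

```text
pics
scene 527.2351131318928 281.11943381099934 211.80624334721986
[[0.54, -0.841, 0.016, -0.294], [-0.374, -0.257, -0.891, 0.256], [0.754, 0.476, -0.453, 0.877], [0.0, 0.0, 0.0, 1.0]]
top 513.7763702091727 283.15562706294963 211.53583198587052
[[0.03, -0.999, 0.017, -0.03], [-0.998, -0.031, -0.053, 0.515], [0.054, -0.016, -0.998, 1.147], [0.0, 0.0, 0.0, 1.0]]
297.7829801101529 [[0.0, -0.947, -0.322, 0.083], [1.0, 0.001, -0.001, -0.001], [0.001, -0.322, 0.947, -0.125], [0.0, 0.0, 0.0, 1.0]]
[-2.36822591e-04  2.25432164e-01  9.74258614e-01 -6.60583439e-04] 0.15 0.08571179422653637
```

View pics/top0.png

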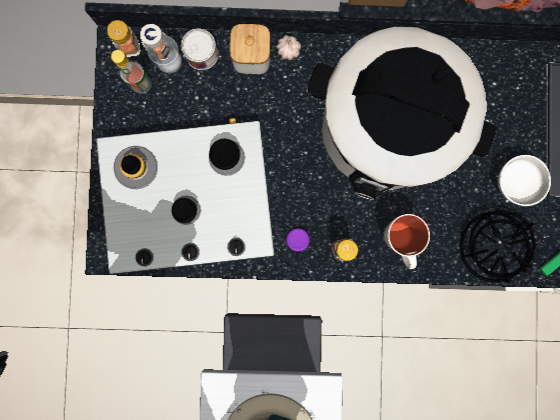

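View pics/scene0.png

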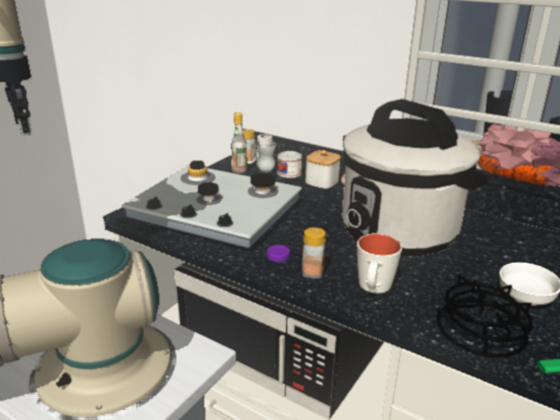

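The candidates, by top-view pixel:
- Black discs: (131,165), small, with a brass rim showing, on the big cup. (225,154), largest. (184,209), medium.
- Look-alikes: the purple disc (298,240), the knobs at (144,257), (190,252) and (236,246), and the black trivet (497,243).

Next I'll localise roughly and take one closer look.

```bash
cat > h.py <<'E'
from workcell import env,claw,optics,order
import cv2,numpy as np
from scipy.spatial.transform import Rotation as R
def ray(cam,T_wc,px,z):
    d=T_wc[:3,:3]@np.array([(px[0]-cam["cx"])/cam["fx"],(px[1]-cam["cy"])/cam["fy"],1.]); o=T_wc[:3,3]
    return (o+d*(z-o[2])/d[2])
def proj(cam,T_wc,p):
    q=np.linalg.inv(T_wc)@np.append(p,1); return np.array([cam["fx"]*q[0]/q[2]+cam["cx"],cam["fy"]*q[1]/q[2]+cam["cy"]])
def top(name="top"):
    c=optics.read_camera(name); return c,np.linalg.inv(c["camera_from_world"])
def wrist():
    p=env.get_tcp_pos(); q=env.get_tool_rot(); c=optics.read_camera("wrist")
    T=np.eye(4); T[:3,:3]=R.from_quat(np.roll(q,-1)).as_matrix(); T[:3,3]=p
    return c,T@c["hand_eye"]
def save(c,n): cv2.imwrite(f"pics/{n}.png",cv2.cvtColor(c["frame"],cv2.COLOR_RGB2BGR))
def down(yaw): # tool x axis at world angle yaw, z down
    return np.roll((R.from_euler("z",yaw)*R.from_euler("x",np.pi)).as_quat(),1)
E
python3 - <<'E'
from h import *
c,T=top()
for n,p,z in [("c1",(97,138),.05),("c2",(258,122),.05),("c3",(273,255),.05),("c4",(109,273),.05),("small",(132,164),.096),("large",(225,154),.089),("med",(184,209),.089),("purple",(298,240),.014),("jar",(347,250),.1),("mug",(408,232),.098)]:
    print(n,ray(c,T,p,z).round(3))
M=(c["frame"].max(2)<60).astype(np.uint8)
n,l,s,ce=cv2.connectedComponentsWithStats(M)
for i in range(1,n):
    x,y,w,h,a=s[i]
    if 110<ce[i][0]<250 and 140<ce[i][1]<262 and a>40: print(s[i],ce[i])
q=env.get_tool_rot(); print(R.from_quat(np.roll(q,-1)).as_matrix().round(3))
E
```

```text
c1 [0.662 0.399 0.05 ]
c2 [0.71  0.047 0.05 ]
c3 [0.418 0.005 0.05 ]
c4 [0.369 0.358 0.05 ]
small [0.601 0.307 0.096]
large [0.63  0.114 0.089]
med [0.51  0.195 0.089]
purple [ 0.452 -0.05   0.014]
jar [ 0.435 -0.149  0.1  ]
mug [ 0.476 -0.277  0.098]
[209 139  31  31 752] [224.23537234 153.75930851]
[121 155  20  19 284] [130.46830986 164.15140845]
[172 198  25  25 510] [183.95882353 209.91176471]
[229 239  14  15 158] [235.69620253 245.89240506]
[182 244  16  15 171] [189.33918129 250.94736842]
[136 249  17  17 210] [143.75238095 256.96666667]
[[-0.898  0.439 -0.001]
 [ 0.439  0.898 -0.001]
 [ 0.    -0.001 -1.   ]]
```

Sizes on the top view (31, 25 and 20 px) confirm large on the medium burner (back right), medium on the small one (front), and small on the large one (back left). Moving over the hob for a wrist view.

```bash
python3 - <<'E'
from h import *
yaw=np.pi+.135
t=env.get_time_s()
env.move_to([.54,.2,.32],down(yaw)); print(env.get_time_s()-t,env.get_joint_pos())
c,T=wrist(); save(c,"w1"); np.savez("w1.npz",f=c["frame"],T=T,k=[c["fx"],c["fy"],c["cx"],c["cy"]])
for p in [(.601,.311,.055),(.628,.113,.055),(.51,.198,.055)]: print(proj(c,T,p).round())
E
```

```text
1.5917000000000001 [ 2.34894974e-01  2.46745973e-01  1.37098185e+00  5.95817903e-04
  1.52430398e+00 -1.47152539e+00]
[349. 229.]
[208. 229.]
[279. 154.]
```

View pics/w1.png

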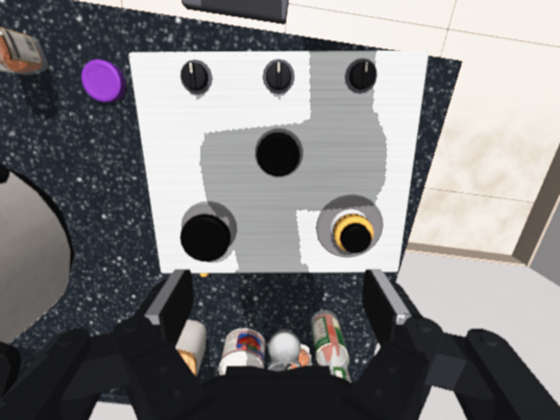

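```bash
python3 - <<'E'
from h import *
d=np.load("w1.npz"); f=d["f"]; T=d["T"]; c=dict(zip(["fx","fy","cx","cy"],d["k"]))
m=((f.min(2)>100)).astype(np.uint8); n,l,s,ce=cv2.connectedComponentsWithStats(m)
i=l[110,180]; cnt=max(cv2.findContours((l==i).astype(np.uint8),0,1)[0],key=cv2.contourArea); hull=cv2.convexHull(cnt)
q=cv2.approxPolyDP(hull,12,True)[:,0]; print(q.tolist(),s[i])
W=np.array([ray(c,T,p,.05) for p in q]); print(W.round(4))
if len(W)==4: print("centre",W.mean(0), "sides",np.linalg.norm(W-np.roll(W,-1,0),axis=1))
k=(f.max(2)<50).astype(np.uint8); n,l,s,ce=cv2.connectedComponentsWithStats(k)
for nm,p,z in [("small",(356,237),.089),("large",(206,238),.082),("med",(278,153),.082)]:
    i=l[p[1],p[0]]; e=cv2.fitEllipse(max(cv2.findContours((l==i).astype(np.uint8),0,1)[0],key=cv2.contourArea))
    print(nm,s[i],e[0],ce[i],ray(c,T,e[0],z).round(4))
# cups
g=(f.astype(int).max(2))
for r in [(140,320,90),(320,395,90)]: pass
print(g[185:275:4,350], g[235,310:395:4])
E
```

```text
[[559, 0], [559, 405], [145, 315], [74, 0]] [    74      0    486    406 106077]
[[ 0.2971  0.4881  0.05  ]
 [ 0.8857  0.758   0.05  ]
 [ 0.791   0.0222  0.05  ]
 [ 0.3713 -0.0549  0.05  ]]
centre [0.58627193 0.30335079 0.05      ] sides [0.64751522 0.74192248 0.42673831 0.54798599]
small [341 224  30  29 673] (355.1863708496094, 238.03897094726562) [355.1679049  238.03417533] [0.5996 0.3106 0.089 ]
large [ 181  214   50   47 1795] (205.32235717773438, 237.29022216796875) [205.30584958 237.28523677] [0.6283 0.1157 0.082 ]
med [ 256  132   44   44 1491] (277.84893798828125, 153.81637573242188) [277.85110664 153.82025486] [0.5065 0.1962 0.082 ]
[165 162 161  87  85  86 209 193 222 248  19  22  12  12   9  14  10  75
 193 243 244 244  74] [242 242 134 144 144 126 130 247   4  12  11  13  14  11  11  80 157 142
 239 240 240 240]
```

```bash
cat >> h.py <<'E'
YAW=np.pi+.135; Q=down(YAW)
def go(x,y,z): env.move_to([x,y,z],Q)
def lin(x,y,z,v=.15,cn=None):
    return env.movel([x,y,z],vel=v,contact_N=cn)
def Z(): return float(env.get_tcp_pos()[2])
E
python3 - <<'E'
from h import *
x,y=.5996,.3106
go(x,y,.16); claw.set_gripper(.052); print("w",env.get_grip_width())
lin(x,y,.112,.1); hit=lin(x,y,.085,.02,6); z=Z(); print("touch",hit,z,env.get_ft_force().round(1),env.get_time_s())
c,T=wrist(); save(c,"w2")
E
```

```text
w 0.05209722213913832
touch True 0.0924307169805906 [0.6 1.9 0.5] 4.6583
```

View pics/w2.png

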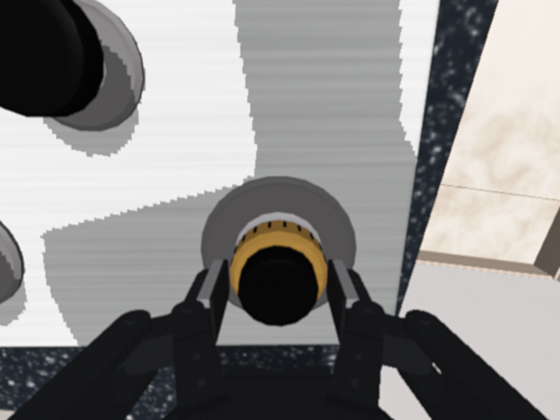

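```bash
python3 - <<'E'
from h import *
x,y=.5996,.3106
lin(x,y,.0965,.05); f0=env.get_ft_force(); claw.set_gripper(.02); print("w",env.get_grip_width(),env.get_ft_force()-f0)
lin(x,y,.15,.1); print("w",env.get_grip_width())
c,T=wrist(); save(c,"w3")
x,y=.4786,.320
go(x,y,.11); hit=lin(x,y,.055,.03,5); print(hit,Z(),env.get_ft_force().round(1))
c,T=wrist(); save(c,"w4"); print(env.get_time_s())
a=cv2.imread("pics/w3.png")[120:400,130:430]; b=cv2.imread("pics/w4.png")[120:400,130:430]; cv2.imwrite("pics/w34.png",np.hstack([a,b]))
E
```

```text
w 0.03814244937043974 [0.34140895 0.67177446 5.96168197]
w 0.037945397104180226
True 0.06597704483404941 [-0.3 -0.3  4.6]
7.9167
```

View pics/w34.png

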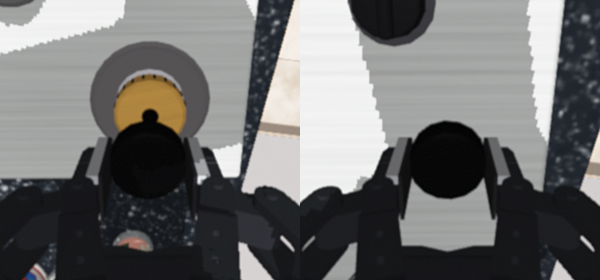

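```bash
cat >> h.py <<'E'
def near(mask,p,c=None):
    n,l,s,ce=cv2.connectedComponentsWithStats(mask.astype(np.uint8))
    j=[i for i in range(1,n) if s[i][4]>150]; i=min(j,key=lambda i:np.hypot(*(ce[i]-p)))
    h=cv2.convexHull(max(cv2.findContours((l==i).astype(np.uint8),0,1)[0],key=cv2.contourArea))
    return cv2.fitEllipse(h)
def head(c,T,p,z=.0815):
    hsv=cv2.cvtColor(c["frame"],cv2.COLOR_RGB2HSV); m=(hsv[...,0]>10)&(hsv[...,0]<35)&(hsv[...,1]>110)&(hsv[...,2]>90)
    e=near(m,proj(c,T,[*p,z])); return ray(c,T,e[0],z).round(4),np.round(e[0],1),np.round(e[1],1)
def cap(c,T,p,z=.082):
    e=near(c["frame"].max(2)<50,proj(c,T,[*p,z])); return ray(c,T,e[0],z).round(4),np.round(e[0],1),np.round(e[1],1)
E
python3 - <<'E'
from h import *
claw.set_gripper(.06); x,y=.4786,.320; lin(x,y,.13,.15)
go(.69,.22,.25); claw.set_gripper(.085)
c,T=wrist(); save(c,"w5"); np.savez("w5.npz",f=c["frame"],T=T)
print(head(c,T,(.601,.311))); print(cap(c,T,(.6283,.1157))); print(cap(c,T,(.4786,.32),.057)); print(cap(c,T,(.507,.196)))
print(env.get_time_s())
E
```

```text
(array([0.5987, 0.3091, 0.0815]), array([384.5, 116.3]), array([54., 60.]))
(array([0.6288, 0.1154, 0.082 ]), array([176.2, 120.2]), array([67.5, 75.3]))
(array([0.4945, 0.3865, 0.057 ]), array([486. ,   9.7]), array([19.7, 26.1]))
(array([0.5137, 0.1969, 0.082 ]), array([278.5,  -9.2]), array([55.9, 58.9]))
10.3
```

View pics/w5.png

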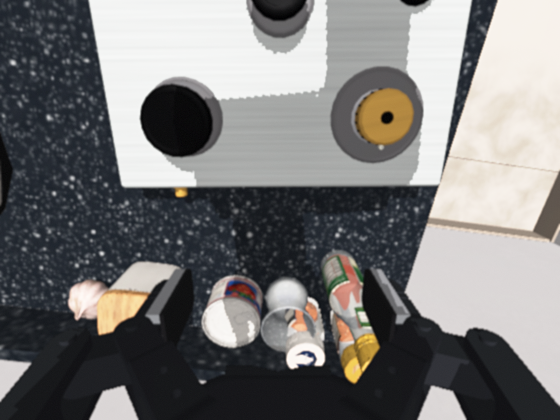

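```bash
python3 - <<'E'
from h import *
x,y=.6287,.1155; zg=.079
go(x,y,.14); hit=lin(x,y,zg,.07,8); print("down",hit,Z())
p0=env.get_tcp_pos()
f0=env.get_ft_force();claw.set_gripper(.04); print("w",env.get_grip_width(),(env.get_ft_force()-f0).round(1))
lin(x,y,.15,.1); print("w",env.get_grip_width(),env.get_ft_force().round(1))
c,T=wrist(); save(c,"w6")
x,y=.5986,.3106
go(x,y,.12); lin(x,y,.092,.08); hit=lin(x,y,zg+.0005,.02,6); print("place",hit,Z(),env.get_ft_force().round(1))
c,T=wrist(); save(c,"w7"); print(env.get_time_s())
a=cv2.imread("pics/w6.png")[60:400,80:480]; b=cv2.imread("pics/w7.png")[60:400,80:480]; cv2.imwrite("pics/w67.png",np.hstack([a,b]))
E
```

```text
down False 0.07943910392123389
w 0.06419500211138998 [-1.   0.5  4.7]
w 0.0639392173945693 [-1.   0.8 -1.6]
place True 0.08044621102644833 [-1.   0.3  4.8]
15.1917
```

View pics/w67.png

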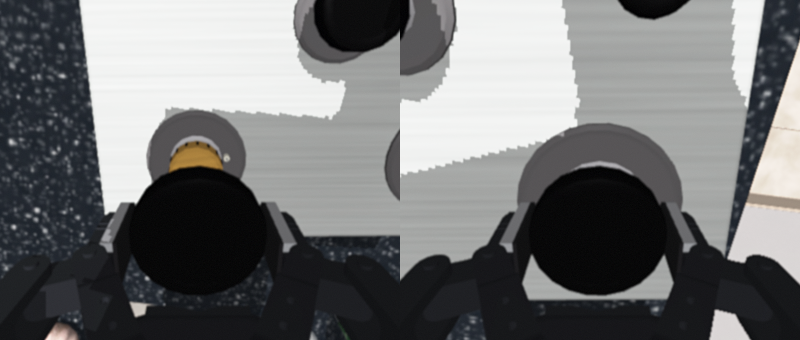

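```bash
python3 - <<'E'
from h import *
x,y=.5986,.3106
claw.set_gripper(.085); lin(x,y,.14,.15)
go(.64,.175,.26)
c,T=wrist(); save(c,"w8"); np.savez("w8.npz",f=c["frame"],T=T)
print("large",cap(c,T,(.599,.31))); print("headM",head(c,T,(.628,.113))); print("med",cap(c,T,(.507,.196)))
print(env.get_time_s())
E
```

```text
large (array([0.5978, 0.3093, 0.082 ]), array([412.4, 173.1]), array([61.4, 69. ]))
headM (array([0.6256, 0.1144, 0.0815]), array([220.5, 174.2]), array([37.3, 37.8]))
med (array([0.5068, 0.1963, 0.082 ]), array([319.8,  58.9]), array([56.2, 64. ]))
16.9167
```

View pics/w8.png

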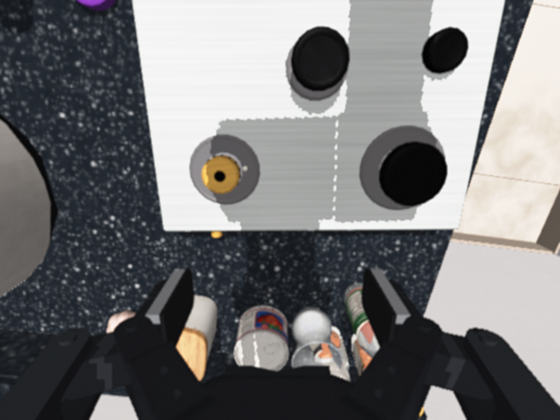

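```bash
python3 - <<'E'
from h import *
k=np.load("w1.npz")["k"]; c=dict(zip(["fx","fy","cx","cy"],k))
for n,p in [("w5",(387,117)),("w8",(219,176))]:
    d=np.load(n+".npz"); f=d["f"]; T=d["T"]; x,y=p
    w=255-f[y-9:y+10,x-9:x+10].max(2).astype(float); w=np.where(w>150,w,0)
    yy,xx=np.mgrid[y-9:y+10,x-9:x+10]; h=((w*xx).sum()/w.sum(),(w*yy).sum()/w.sum()); print(n,np.round(h,1),(w>0).sum(),ray(c,T,h,.082).round(4))
E
```

```text
w5 [386.6 117.3] 123 [0.5993 0.3112 0.082 ]
w8 [219.2 175.9] 97 [0.6274 0.1133 0.082 ]
```

```bash
python3 - <<'E'
from h import *
x,y=.5068,.1963; zg=.081
claw.set_gripper(.075); go(x,y,.14); hit=lin(x,y,zg,.07,8); print("down",hit,Z())
f0=env.get_ft_force();claw.set_gripper(.03); print("w",env.get_grip_width(),(env.get_ft_force()-f0).round(1))
lin(x,y,.15,.1); print("w",env.get_grip_width())
x,y=.627,.1135
go(x,y,.12); lin(x,y,.094,.08); hit=lin(x,y,zg+.0005,.02,6); print("place",hit,Z(),env.get_ft_force().round(1))
if Z()<.0835:
    claw.set_gripper(.075); lin(x,y,.14,.15); go(.58,.235,.26)
c,T=wrist(); save(c,"w9"); np.savez("w9.npz",f=c["frame"],T=T)
print("large",cap(c,T,(.599,.31))); print("medC",cap(c,T,(.627,.1135))); print("headS",head(c,T,(.509,.197))); print("small",cap(c,T,(.4786,.32),.057))
print(env.get_time_s())
E
```

```text
down False 0.08135912610234283
w 0.05109758712703654 [-2.1 -0.9  6.5]
w 0.05111099114917999
place True 0.08214902195904736 [ 0.5 -0.8  4.2]
large (array([0.5975, 0.3094, 0.082 ]), array([345.2, 219.5]), array([58.1, 62.3]))
medC (array([0.626 , 0.1135, 0.082 ]), array([161.9, 220.9]), array([45.8, 50.9]))
headS (array([0.5089, 0.1978, 0.0815]), array([251.1, 119.9]), array([24.9, 27.1]))
small (array([0.4784, 0.3189, 0.057 ]), array([372.9, 105.1]), array([36.8, 40.8]))
23.5167
```

View pics/w9.png

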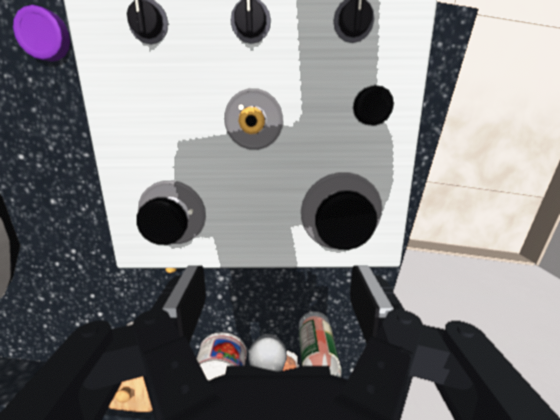

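```bash
python3 - <<'E'
from h import *
x,y=.4786,.3195; zg=.0675
claw.set_gripper(.058); go(x,y,.11); hit=lin(x,y,zg,.05,8); print("down",hit,Z())
f0=env.get_ft_force();claw.set_gripper(.02); print("w",env.get_grip_width(),(env.get_ft_force()-f0).round(1))
lin(x,y,.15,.1); print("w",env.get_grip_width())
x,y=.5094,.1980
go(x,y,.13); lin(x,y,.108,.08); hit=lin(x,y,zg+.0255,.02,6); print("place",hit,Z(),env.get_ft_force().round(1))
c,T=wrist(); save(c,"w10"); print(env.get_time_s())
E
```

```text
down False 0.0677655593738735
w 0.03738144798318691 [ 0.4 -0.8  5.8]
w 0.03755513282395828
place True 0.0933664702760281 [ 0.1 -0.   4.5]
28.7083
```

View pics/w10.png

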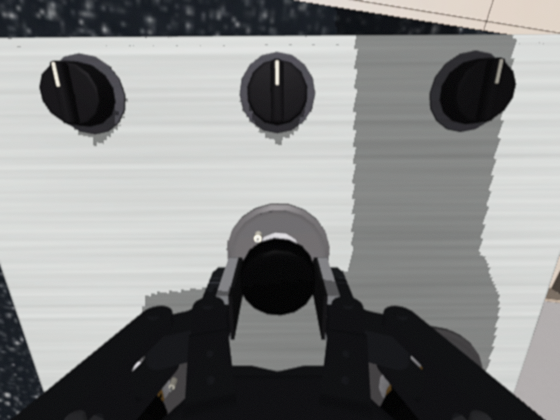

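```bash
python3 - <<'E'
from h import *
x,y=.5094,.1980
claw.set_gripper(.06); lin(x,y,.14,.12); go(.48,.21,.2)
c,T=wrist(); save(c,"w11")
for n,p in [("L",(.599,.311)),("M",(.627,.1135)),("S",(.509,.198))]: print(n,cap(c,T,p))
env.move_to([.54,.25,.32],Q); c,T=wrist(); 
for n,p in [("L",(.599,.311)),("M",(.627,.1135)),("S",(.509,.198))]: print(n,cap(c,T,p))
env.set_joints([0.995,0.276,1.505,0,1.361,-0.121])
c,T=top(); save(c,"top1"); s,_=top("scene"); save(s,"scene1")
a=cv2.resize(cv2.imread("pics/scene1.png")[120:260,110:370],None,fx=3,fy=3); cv2.imwrite("pics/s1c.png",a)
print(env.get_time_s(),env.get_ft_force().round(1))
E
```

```text
L (array([0.5739, 0.2054, 0.082 ]), array([259.8, 302.9]), array([530. , 626.5]))
M (array([0.5739, 0.2054, 0.082 ]), array([259.8, 302.9]), array([530. , 626.5]))
S (array([0.5079, 0.1973, 0.082 ]), array([259.5, 239.7]), array([43.8, 45.2]))
L (array([0.598 , 0.3096, 0.082 ]), array([317.6, 231.2]), array([46.8, 50.1]))
M (array([0.6259, 0.1136, 0.082 ]), array([166.5, 232.1]), array([37.1, 41.5]))
S (array([0.5085, 0.1971, 0.082 ]), array([238.3, 150.9]), array([33.3, 33.9]))
32.2667 [-0.5  0.2 -0.7]
```

View pics/w11.png

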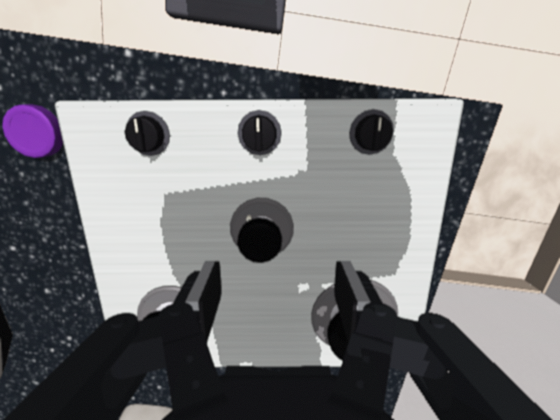

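View pics/s1c.png

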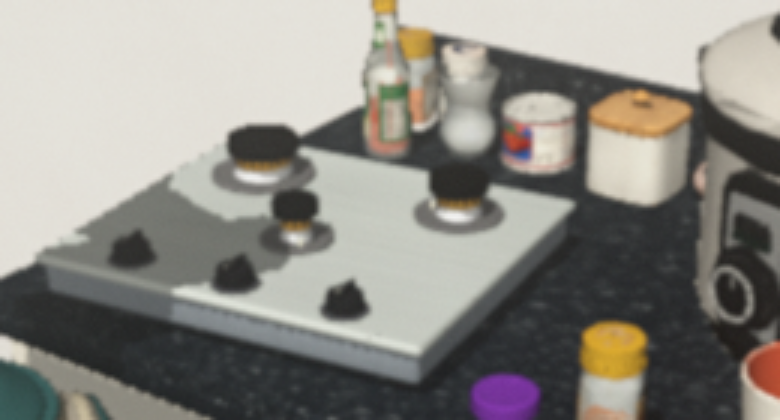

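The scene crop shows all three caps level on their burners: large (262,145), small (296,207), medium (458,183). The jar and mug are in place. Handing in.

```bash
python3 -c "
from workcell import order; order.hand_in()"
```

```text
the job is handed in; nothing more can be done
```

All three caps are on the burners of their own size, and I handed the job in. The last clock reading before that was 32.3 s. I laid the small cap aside at the front left of the plate. Then I moved the large cap to the back-left burner, the medium cap to the back-right, and the small cap to the front.

- **Seating:** each cap stopped within about 1 mm of the TCP height expected for a seated cap. A cap perched on a head would have stopped 7 mm higher.
- **Centring:** the final wrist view puts each cap within about 2 mm of its burner head. Two estimates of the medium head's centre differed by about 2 mm, within the 4 mm play.
- **Level:** in the last scene picture all three caps look level. I judged this by eye and did not measure the angles.
- **Bystanders:** the jar and mug look undisturbed in that picture, and the purple look-alike was left alone. I did not measure their positions again. The arm is back at its start pose, touching nothing.
- **Failed checks:** the second-to-last wrist view gave no usable positions for the large and medium caps, because the gripper hid part of them. A higher view taken just after gave all three.

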